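# Centre a loose tap lever in its slack and lock it

## Robot

A 7-joint arm with a two-finger parallel gripper is mounted at the origin on the work surface. World frame = base frame: x ahead of the robot, y to its left, z up, the work surface at z = 0. Lengths are in m, angles in rad, forces in N, time in s.
With the tool pointing down it reaches from about 0.425 to 0.925 m from the base axis. Payload 6.8 kg.
Tool frame: the origin (TCP) lies midway between the tips of the shut fingers; the grasp point (between the pads) lies 19 mm behind it; z points along the fingers, y is the direction in which the jaws open and shut (so a half turn about z gives the same grasp; the last joint's range is limited). The gripper opens to 85 mm and grips with 20 to 120 N. Pads are 22 mm wide; open, the fingers measure 114 mm over their backs; the gripper's body (76 mm by 85 mm) begins 54 mm behind the grasp point. The pads swing forward as they close: fully open they stand 13 mm farther back than shut.
Start: joints at [-0.108, 0.477, 0.022, 1.555, -0.011, 1.109, -0.083], TCP at [0.675, 0, 0.231] pointing down, gripper open.
Joint ranges: [-2.96, 2.96], [-0.34, 2.1], [-1.41, 1.46], [0.24, 2.44], [-1.37, 4.51], [0.17, 1.92], [-2.96, 2.96]. Speed limits (rad/s): [2.39, 2.39, 3.14, 3.14, 3.14, 3.14, 3.14].

## Interface

Orientations are given as a rotation vector (axis times angle).
In Python, from plant import arm, grab_frame, camera_params, spotter gives the robot as it stands.
- The arm moves only by the shell command python3 -m handwheel 'ROWS' [FORCE]. ROWS is JSON, a list of rows, each a list of 5 numbers: the shift along the tool's x, y, z in m, then the turn about the tool's z in degrees, then the opening, from 0 (shut) to 1 (fully open). In form: [[tx, ty, tz, twist, gripper], ...]. A call has 1 to 5 rows; each row is the pose to reach, as a shift and turn from the pose commanded when the call began, along the tool's axes at that moment; what a row does not reach only later rows make up. A row lasts 1/8 s, in which the tool goes at most 62.5 mm and 10.7 degrees, less where a joint would pass 70% of its speed; a pose out of reach is approached as far as the arm can. A call with a gripper value outside its range is refused whole. The fingers move at their own pace and stop on an object; FORCE is the grip in N (left out, the last holds). Time passes only in rows, so rows that repeat a pose let the fingers close. It gives the time, the measured TCP pose, the force and the opening at its end, in the units of the state.
- arm.read_state(): the state, without advancing time (a new reading comes with each control period).
- grab_frame(name): name is "scene" or "side" or "wrist"; returns the picture (384x512x3 uint8, red, green, blue); there is no depth.
- camera_params(name): a dict with "fov_y" (degrees; the focal length in pixels is half the picture's height over the tangent of half this angle, whatever the lens; pixels are square), "cx", "cy" (the principal point, pixels), "dist_coeffs" ([k1, k2, p1, p2, k3] as OpenCV has them; the pictures are not rectified), "rvec" (rotation vector, rad) and "tvec" (3), from world to camera coordinates, as OpenCV has them; the wrist camera has in their place "mount" (4x4, takes a point from camera to tool coordinates, whose origin is the TCP and whose axes are the flange's). Camera axes: x right, y down, z forward; pixel columns grow to the right and rows downward; lengths in m; the calibration is good to about 2 mm. A picture is of the moment at which its call begins: read the wrist's pose just before it. camera_params takes no time and is no camera call.
- arm.sign_off(): hands the job in, once; it reports no verdict.
Trained networks look in the newest picture that a camera, given by its name, has taken for a name from the list of things; names that differ only in an ending like _2 or _b are one class to them, and where a whole thing is asked for, a point or a joint stands for the part that bears it (a point fixed in the world has none). Each returns a list of dicts, best first, with "score" (0 to 1); they miss things now and then, are a little off and sometimes report something else, mostly with a low value. They report only what shows in the picture. A call takes as long as a camera call. They do not tell look-alikes from the thing itself.
- spotter.boxes_of(camera, thing): "uv" ([column, row] in pixels, amid what is visible of it).
- spotter.landmark_of(camera, thing): "uv" ([column, row] in pixels: a listed point, or the origin of a listed thing).
The state is a dict: "t": time; "joint_pos": joint angles; "qvel": joint speeds; "tau": joint torques, N m; "position": TCP position; "tool_rot": TCP orientation; "wrist_force": force on the tool from outside, world axes, zero at the start; "torque": the same for the moment, N m; "opening": finger opening in m.
Only numpy, scipy, OpenCV 4.12 (cv2) and the standard library are available. Lean on these libraries where they do the work, as an engineer would, in place of code of your own. Each camera call takes 0.05 s, during which the arm holds its last target.

## Task

The black lever of the cold-water tap is loose on its spindle: rock it gently, first anticlockwise (seen from above) until you feel the valve take up and then clockwise until it takes up again, only to where it resists and without forcing the valve round. Set the lever midway in that slack, let go, and press the blue-dotted cap fully home so that its key locks the lever to the spindle, again without forcing it. Leave the valve unstrained and the other things on the counter undisturbed.

Things in the scene. Friction and masses are not known exactly. Their poses are not given: they have to be found in the camera images.
- tap: Fixed steel pillar tap behind the sink, body 38 mm thick. Origin at the centre of its foot on the counter; the lever's turning axis is the vertical through it. Spout along its own -x, 140 mm reach, its top 80 mm above the counter. Black lever hub on top, 38 mm across, 112 to 136 mm above the counter. The spindle's slot and stops are hidden inside the hub.
- lever_grip (a point): Grip point of the black lever, 74 mm from the turning axis, mid width and mid height of the blade, 126 mm above the counter; x axis outwards along the lever, z up. Blade level, 14 mm wide, 10 mm high, free from 25 to 94 mm from the axis. It lies over the spout or up to 40 degrees to either side.
- cap_top (a point): Centre of the top face of the round locking cap on the hub, on the turning axis, z up. Aluminium, 29 mm across, with a blue dot of 14 mm; it starts 9 mm proud of the hub, its top 145 mm above the counter.
- lock_cap (a joint): How far the cap has been pushed down (m): 0 as it stands, 0.007 fully home. It slides down with about 4 N of friction and stays where it is; if the lever is off-centre its key lands on the spindle after 1 to 3 mm and goes no further. More than 40 N on it bends the key.
- valve (a joint): Turn of the valve spindle (rad, anticlockwise from above positive) away from shut: 0 while the lever is in its free swing. When the lever is pushed past an end of its swing the spindle follows it against a spring of 11 N m/rad. Over 0.018 (about 3 N at lever_grip) it counts as taken up; more than 0.11 either way (about 16 N there) strains the valve.
- lunch_box: Bystander: clear two-tier lunch box with a white lid, 174 x 119 x 104 mm high, origin under its centre.
- sauce_dish: Bystander: white ceramic sauce dish, 90 mm across, 25 mm high, origin under its centre.
- mini_cup: Bystander: steel mini cup, 64 mm across, 52 mm high, origin under its centre.
- rice_paddle: Bystander: wooden rice paddle lying flat, 222 mm long along its x, 58 mm wide, 8 mm thick, origin near its middle on the counter.
- screwdriver: Bystander: screwdriver lying on the counter along its x, 190 mm long.
- soap: Bystander: green dish-soap bottle, 60 mm across, 170 mm high, origin under its centre.
- lever_tip (a point): Middle of the lever's outer end, 94 mm from the turning axis. The lever has a free swing of 25 to 60 degrees in all, with slight friction (0.7 N at lever_grip), and stays where left. At each end the spindle resists springily: about 2.6 N more at lever_grip per degree. Midway between the ends, within about 5 degrees, the cap's key stands over the spindle's slot.
Mind the look-alikes: they are no part of the job. Leave any red look-alike of the tap alone.

How it is judged:
On the way, in this order (a step that is already met when the one before it is completed fails the run):
1. the lever has been eased anticlockwise until the valve takes up (value of joint valve above 0.018 rad), for 0.05 s.
2. the lever has been eased back clockwise until the valve takes up the other way (value of joint valve below -0.018 rad), for 0.05 s.
3. the cap is home (value of joint lock_cap above 0.006 m), for 0.1 s.
At the end, for the whole second after the job is handed in: The cap is home (at least 6 of its 7 mm down), which it can only be with the lever midway in its slack, and the valve spindle is within 0.03 rad of shut, unstrained (value of joint lock_cap above 0.006 m and value of joint valve between -0.03 and 0.03 rad); the robot touches nothing.
It fails at once if the valve is strained: turned more than 0.11 rad either way (value of joint valve above 0.11 rad or value of joint valve below -0.11 rad).
It fails at once if the cap is pressed with more than 40 N (contact force between anything else and lock_cap_c0 above 40 N).
It fails at once if a bystander is moved by more than 30 mm (distance of any of lunch_box, sauce_dish, mini_cup, rice_paddle, screwdriver, soap from where it was at the start of the episode above 0.03 m).
It also fails if it takes over 72 s, if anything falls off the work surface, if the arm or the gripper's body presses on something with over 40 N, if the wrist force passes 120 N, or if a joint passes its speed limit or range.

## Working session

There is one attempt and no reset: what is moved stays moved. The work goes in short steps, Python scripts to look and compute and a shell command to move; the robot and the scene stay as the last step left them, time stands still between calls to the robot, and variables do not carry over. Pictures are saved under pics/ and viewed, and the job is handed in when it is done.

```bash
ls; mkdir -p pics; cat > h.py <<'E'
import numpy as np, cv2
from plant import arm, grab_frame, camera_params, spotter
def K(p):
    f=192/np.tan(np.radians(p["fov_y"])/2)
    return np.array([[f,0,p["cx"]],[0,f,p["cy"]],[0,0,1.]]), np.array(p["dist_coeffs"],float)
def ext(name,st=None):
    p=camera_params(name)
    if "rvec" in p:
        R=cv2.Rodrigues(np.array(p["rvec"],float))[0]; return R,np.array(p["tvec"],float).ravel()
    Rt=cv2.Rodrigues(np.array(st["tool_rot"],float))[0]
    T=np.eye(4);T[:3,:3]=Rt;T[:3,3]=st["position"]
    W=np.linalg.inv(T@np.array(p["mount"]));return W[:3,:3],W[:3,3]
def ray(name,uv,st=None):
    p=camera_params(name);k,d=K(p);R,t=ext(name,st)
    n=cv2.undistortPoints(np.array([[uv]],float),k,d).ravel()
    v=R.T@np.array([n[0],n[1],1]);return -R.T@t,v/np.linalg.norm(v)
def proj(name,X,st=None):
    p=camera_params(name);k,d=K(p);R,t=ext(name,st)
    return cv2.projectPoints(np.array(X,float).reshape(-1,3),cv2.Rodrigues(R)[0],t,k,d)[0].reshape(-1,2)
def atz(name,uv,z,st=None):
    o,v=ray(name,uv,st);return o+v*(z-o[2])/v[2]
def tri(rs):
    A=np.zeros((3,3));b=np.zeros(3)
    for o,v in rs:
        M=np.eye(3)-np.outer(v,v);A+=M;b+=M@o
    X=np.linalg.solve(A,b);return X,[np.linalg.norm((np.eye(3)-np.outer(v,v))@(X-o)) for o,v in rs]
def save(img,fn): cv2.imwrite(fn,img[:,:,::-1])
E
python3 - <<'E'
from h import *
np.set_printoptions(precision=4,suppress=True)
st=arm.read_state();print(st)
for c in ["scene","side","wrist"]:
    im=grab_frame(c);save(im,f"pics/{c}0.png")
    for n in ["cap_top","lever_grip","lever_tip","tap"]:
        print(c,n,[(np.round(d["uv"],1),round(d["score"],2)) for d in spotter.landmark_of(c,n)])
E
```

```text
pics
{'t': 0.0, 'joint_pos': array([-0.1081,  0.4778,  0.0224,  1.5565, -0.0115,  1.1093, -0.0831]), 'qvel': array([-0.0002, -0.0008,  0.0002,  0.0006, -0.0023, -0.0003,  0.0013]), 'tau': array([ -0.0005, -59.6444,   1.6077, -28.1195,   0.0124,   0.0094,
         0.    ]), 'position': array([ 0.6744, -0.    ,  0.2303]), 'tool_rot': array([-2.2206, -2.2207,  0.0022]), 'wrist_force': array([ 0.4163, -0.1192,  0.0493]), 'torque': array([ 0.015 ,  0.0005, -0.036 ]), 'opening': 0.08528525740406064}
scene cap_top [(array([458. , 210.9]), 0.66), (array([279.8, 182. ]), 0.58)]
scene lever_grip [(array([277.3, 175.8]), 0.71), (array([450.6, 201. ]), 0.65)]
scene lever_tip [(array([449.4, 196.4]), 0.84), (array([272.8, 170.2]), 0.67)]
scene tap [(array([274.2, 221.7]), 0.73)]
side cap_top [(array([258.4, 193.8]), 0.58), (array([168.9, 343.4]), 0.43)]
side lever_grip [(array([281.8, 200.9]), 0.76), (array([192.2, 358.3]), 0.75)]
side lever_tip [(array([202. , 364.1]), 0.73), (array([285.5, 196.8]), 0.62)]
side tap [(array([260.1, 226.1]), 0.7), (array([270.8, 114.8]), 0.67), (array([176. , 366.2]), 0.59)]
wrist cap_top [(array([64.1, 92.9]), 0.68)]
wrist lever_grip []
wrist lever_tip []
wrist tap [(array([131.6,  93.7]), 0.85)]
```

View pics/scene0.png

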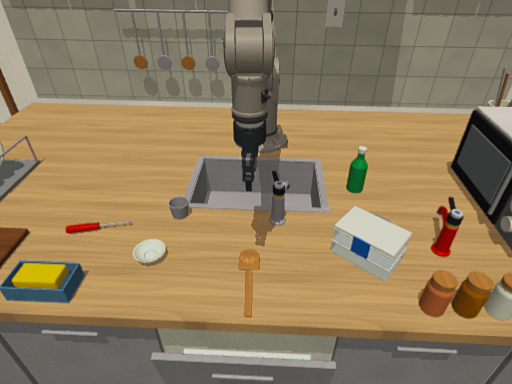

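View pics/side0.png

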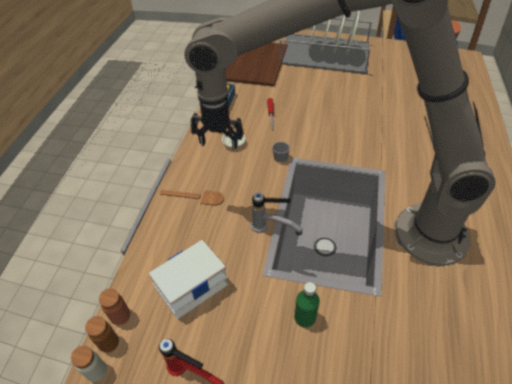

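View pics/wrist0.png

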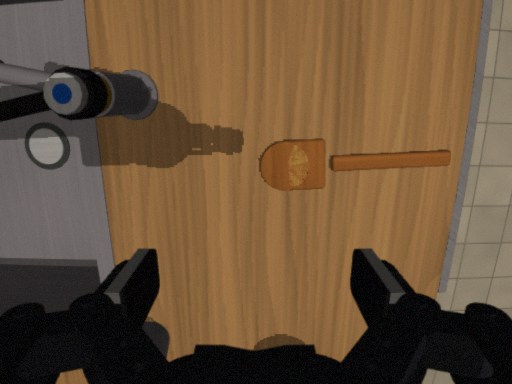

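Candidates: the steel tap, with its cap at scene (280,182), side (258,194) and wrist (64,93), and the red look-alike at scene (458,211), side (169,343). I choose the steel one, because it has a steel body behind the sink and a blue dot in the wrist view. Next I triangulate it and check a close crop.

```bash
python3 - <<'E'
from h import *
np.set_printoptions(precision=4,suppress=True)
st=arm.read_state()
sc=cv2.imread("pics/scene0.png");sd=cv2.imread("pics/side0.png");w=cv2.imread("pics/wrist0.png")
a=cv2.resize(sc[150:240,220:320],(400,360),interpolation=2);b=cv2.resize(sd[175:250,235:315],(384,360),interpolation=2)
cv2.imwrite("pics/crop0.png",np.hstack([a,b]))
cv2.imwrite("pics/cropw0.png",cv2.resize(w[40:140,0:180],(792,440),interpolation=2))
X,r=tri([ray("scene",(279.8,182)),ray("side",(258.4,193.8))]);print("cap2",X,r)
X,r=tri([ray("scene",(279.8,182)),ray("side",(258.4,193.8)),ray("wrist",(62,93.5),st)]);print("cap3",X,r)
X,r=tri([ray("scene",(277.3,175.8)),ray("side",(281.8,200.9))]);print("grip",X,r)
for c,uv in [("scene",(277.3,175.8)),("side",(281.8,200.9)),("scene",(272.8,170.2)),("side",(285.5,196.8))]: print(atz(c,uv,.126))
print(atz("wrist",(62,93.5),.145,st),atz("scene",(279.8,182),.145),atz("side",(258.4,193.8),.145))
print(cv2.Rodrigues(st["tool_rot"])[0]); print(camera_params("wrist"))
E
```

```text
cap2 [0.5426 0.0782 0.1506] [np.float64(0.002378004119058414), np.float64(0.002378004119058517)]
cap3 [0.5437 0.0771 0.1496] [np.float64(0.0028300576488306676), np.float64(0.00269698298233317), np.float64(0.002216860754502026)]
grip [0.4747 0.0713 0.127 ] [np.float64(0.0024493412229684075), np.float64(0.002449341222968354)]
[0.4762 0.0731 0.126 ]
[0.4741 0.0675 0.126 ]
[0.4445 0.0583 0.126 ]
[0.4662 0.0497 0.126 ]
[0.5432 0.076  0.145 ] [0.5374 0.0801 0.145 ] [0.543  0.0705 0.145 ]
[[ 0.  1.  0.]
 [ 1. -0.  0.]
 [ 0.  0. -1.]]
{'fov_y': 60.55540313152796, 'cx': 254.42960309701226, 'cy': 194.53389814384363, 'dist_coeffs': array([-0.074,  0.   ,  0.   ,  0.   ,  0.   ]), 'mount': array([[ 0.0008, -0.96  , -0.2799,  0.0706],
       [ 1.    ,  0.0005,  0.0014, -0.0001],
       [-0.0012, -0.2799,  0.96  , -0.1423],
       [ 0.    ,  0.    ,  0.    ,  1.    ]])}
```

View pics/crop0.png

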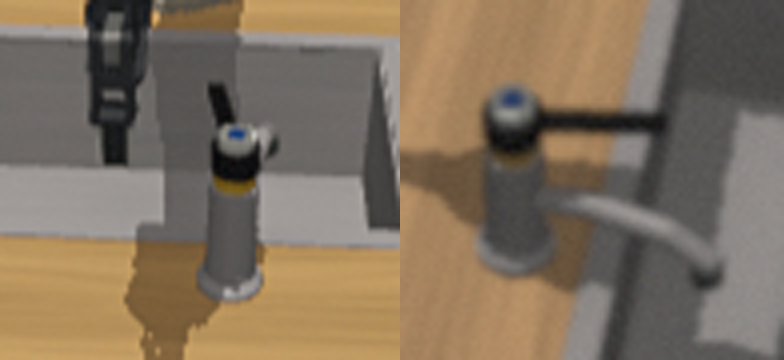

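View pics/cropw0.png

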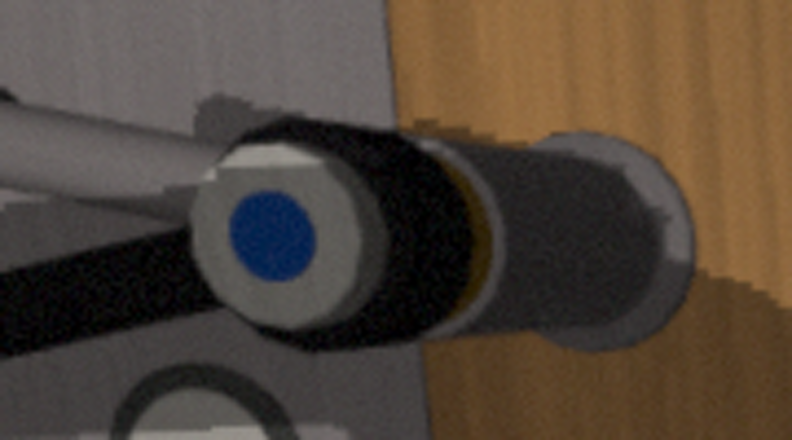

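The crops confirm the steel tap with the blue dot: dot at wrist (61.8,93.6), scene (279,183.5), side (258,195). The lever points towards the robot. I'll hover above it with the jaws turned across the lever.

```bash
python3 -m handwheel '[[0.014,-0.04,0,10,1],[0.028,-0.08,0,20,1],[0.042,-0.12,0,30,1],[0.056,-0.16,0,40,1],[0.07,-0.2,0,50,1]]' 20; python3 -m handwheel '[[0,0,0,10,1],[0,0,0,20,1],[0,0,0,30,1],[0,0,0,40,1],[0,0,0,40,1]]'
python3 - <<'E'
from h import *
np.set_printoptions(precision=4,suppress=True)
st=arm.read_state();im=grab_frame("wrist");save(im,"pics/w1.png");save(grab_frame("scene"),"pics/s1.png")
print(st["position"],cv2.Rodrigues(st["tool_rot"])[0])
for n in ["cap_top","lever_grip","lever_tip"]:
    print(n,[(np.round(d["uv"],1),round(d["score"],2)) for d in spotter.landmark_of("wrist",n)])
E
```

```text
t: 1.38
position: [0.4738, 0.0705, 0.2315]
tool_rot: [-2.955, -1.066, -0.001]
wrist_force: [-0.0, 1.0, 0.4]
opening: 0.085
t: 2.0
position: [0.4751, 0.0701, 0.2315]
tool_rot: [-3.142, -0.003, -0.001]
wrist_force: [-0.2, 0.2, -0.2]
opening: 0.0853
[0.4751 0.0701 0.2315] [[ 1.      0.0017  0.0004]
 [ 0.0017 -1.      0.0001]
 [ 0.0004 -0.0001 -1.    ]]
cap_top [(array([244.9, 102.8]), 0.84)]
lever_grip [(array([261.1, 199.2]), 0.83)]
lever_tip [(array([264.1, 221.2]), 0.73)]
```

View pics/w1.png

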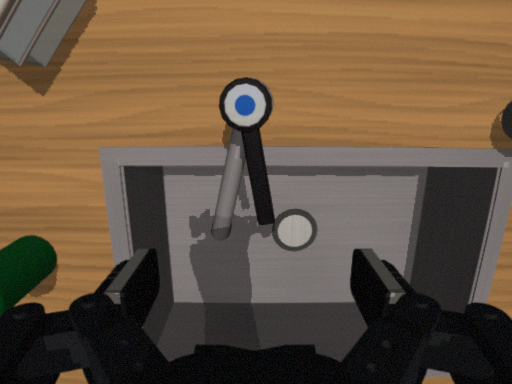

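The wrist view shows the tap from above: blue dot at (245,105), black lever running to its end at (265,221), spout at (221,232).

```bash
python3 - <<'E'
from h import *
np.set_printoptions(precision=4,suppress=True)
st=arm.read_state();w0=ext("wrist",st)
im=cv2.imread("pics/w1.png");hsv=cv2.cvtColor(im,cv2.COLOR_BGR2HSV)
m=cv2.inRange(hsv,(100,120,60),(130,255,255));m[:, :200]=0;m[150:]=0;m[:,300:]=0
M=cv2.moments(m,True);dot=(M["m10"]/M["m00"],M["m01"]/M["m00"]);print("dot",dot,M["m00"])
c=atz("wrist",dot,.145,st)
g=cv2.cvtColor(im,cv2.COLOR_BGR2GRAY)
mids=[]
for r in range(140,218,6):
    x=[k for k in range(235,285) if g[r,k]<45]
    if x: mids.append(((min(x)+max(x))/2,r)); 
P=np.array([atz("wrist",p,.131,st) for p in mids]);print(np.round(mids,1).tolist())
d=cv2.fitLine(P[:,:2].astype(np.float32),2,0,.01,.01).ravel();print(d)
v=d[:2] if d[0]<0 else -d[:2]
print("ang",np.degrees(np.arctan2(v[1],v[0])))
X,r=tri([ray("scene",(279.25,183.5)),ray("side",(258.3,195.4)),ray("wrist",dot,st)]);print("cap tri",X,r)
print("cap@.145",c,"grip",c[:2]+.074*v, "perp off", (c[:2]-d[2:])@np.array([-v[1],v[0]]))
tip=atz("wrist",(265.5,221.5),.126,st);print("tip",tip,np.linalg.norm(tip[:2]-c[:2]))
sp=atz("wrist",(221,228),.075,st);print("spout ang",np.degrees(np.arctan2(*(sp[:2]-c[:2])[::-1])))
E
```

```text
dot (244.56289308176102, 104.79245283018868) 318.0
[[251.0, 140.0], [252.5, 146.0], [253.0, 152.0], [254.0, 158.0], [255.5, 164.0], [257.0, 170.0], [258.0, 176.0], [259.0, 182.0], [260.0, 188.0], [261.0, 194.0], [262.0, 200.0], [263.0, 206.0], [264.0, 212.0]]
[0.9837 0.1796 0.4899 0.0669]
ang -169.65086
cap tri [0.5426 0.077  0.144 ] [np.float64(0.0016817392013669453), np.float64(0.0010918314424444638), np.float64(0.0007539441215735075)]
cap@.145 [0.5427 0.0762 0.145 ] grip [0.4699 0.0629] perp off 0.00031261561064686313
tip [0.4517 0.0604 0.126 ] 0.09238844457058361
spout ang 167.67208473680716
```

```bash
python3 -m handwheel '[[-0.005,0.007,0,-5,0.4],[-0.005,0.007,0.02,-10,0.4],[-0.005,0.007,0.04,-10,0.4],[-0.005,0.007,0.06,-10,0.4],[-0.005,0.007,0.06,-10,0.4]]' 20
python3 - <<'E'
from h import *
st=arm.read_state();im=grab_frame("wrist");save(im,"pics/w2.png")
print(st["position"],st["wrist_force"],st["opening"])
E
```

```text
t: 2.88
position: [0.469, 0.0627, 0.1702]
tool_rot: [3.129, 0.275, -0.005]
wrist_force: [-0.5, -0.0, -1.2]
opening: 0.0343
[0.46898002 0.0626892  0.17021266] [-0.46881922 -0.0027256  -1.19248859] 0.03434068002554942
```

View pics/w2.png

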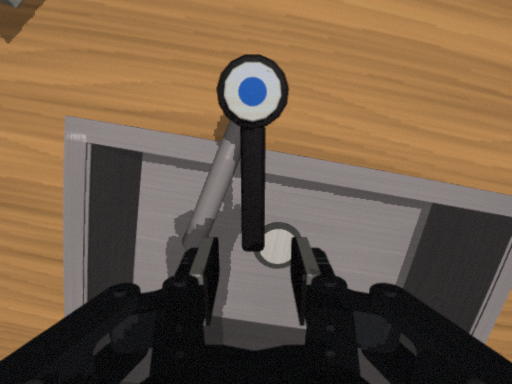

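The lever lies vertically at column 253, centred between the fingers (205 to 300). I go straight down to straddle it.

```bash
python3 -m handwheel '[[0,0,0.025,0,0.4],[0,0,0.05,0,0.4],[0,0,0.065,0,0.35],[0,0,0.065,0,0.3],[0,0,0.065,0,0.3]]' 20
python3 - <<'E'
from h import *
st=arm.read_state();im=grab_frame("wrist");save(im,"pics/w3.png")
print(st["position"],st["wrist_force"],st["opening"])
E
```

```text
t: 3.55
position: [0.4708, 0.0631, 0.1072]
tool_rot: [-3.129, -0.274, -0.002]
wrist_force: [1.0, 0.2, -0.2]
opening: 0.0256
[0.47078492 0.06313836 0.10718989] [ 1.02337068  0.20680722 -0.15721542] 0.025589446944389912
```

View pics/w3.png

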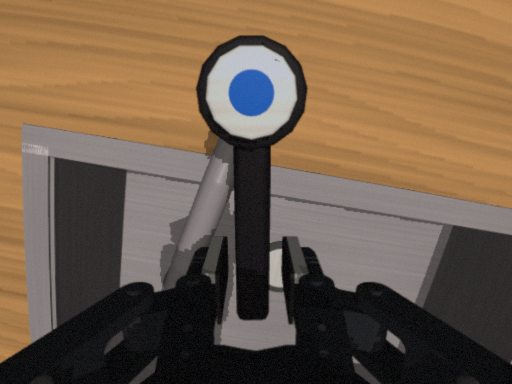

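```bash
python3 -m handwheel '[[0,0.0013,0,-1,0.3],[0,0.0026,0,-2,0.3],[0.0001,0.0039,0,-3,0.3],[0.0002,0.0052,0,-4,0.3],[0.0002,0.0052,0,-4,0.3]]'; python3 -m handwheel '[[0,0.0013,0,-1,0.3],[0,0.0026,0,-2,0.3],[0.0001,0.0039,0,-3,0.3],[0.0002,0.0052,0,-4,0.3],[0.0002,0.0052,0,-4,0.3]]'
```

```text
t: 4.22
position: [0.4711, 0.0579, 0.1063]
tool_rot: [-3.118, -0.383, -0.0]
wrist_force: [0.2, -0.4, 0.5]
opening: 0.0257
t: 4.85
position: [0.4726, 0.0528, 0.1063]
tool_rot: [3.103, 0.491, 0.0]
wrist_force: [0.6, 0.5, 1.0]
opening: 0.0253
```

```bash
python3 -m handwheel '[[0,0.0013,0,-1,0.3],[0,0.0026,0,-2,0.3],[0.0001,0.0039,0,-3,0.3],[0.0002,0.0052,0,-4,0.3],[0.0002,0.0052,0,-4,0.3]]'
```

```text
t: 5.48
position: [0.4744, 0.0479, 0.1063]
tool_rot: [3.084, 0.599, -0.0]
wrist_force: [-0.7, -0.1, 1.5]
opening: 0.0255
```

```bash
python3 -m handwheel '[[0,0.0013,0,-1,0.3],[0,0.0026,0,-2,0.3],[0.0001,0.0039,0,-3,0.3],[0.0001,0.0039,0,-3,0.3]]'
```

```text
t: 5.98
position: [0.4759, 0.0443, 0.1063]
tool_rot: [-3.067, -0.68, 0.0]
wrist_force: [0.2, 0.3, -0.2]
opening: 0.0258
```

```bash
python3 -m handwheel '[[0,0.0013,0,-1,0.3],[0,0.0026,0,-2,0.3],[0.0001,0.0039,0,-3,0.3],[0.0001,0.0039,0,-3,0.3]]'
python3 - <<'E'
from h import *
st=arm.read_state();im=grab_frame("wrist");save(im,"pics/w4.png")
print(st["position"],st["wrist_force"],st["torque"])
E
```

```text
t: 6.48
position: [0.4775, 0.0415, 0.1063]
tool_rot: [-3.047, -0.761, 0.0]
wrist_force: [-1.6, 4.5, 0.2]
opening: 0.0258
[0.47747987 0.0415443  0.10625009] [-1.56732585  4.46516803  0.20294959] [0.93129675 0.23459673 0.00117969]
```

View pics/w4.png

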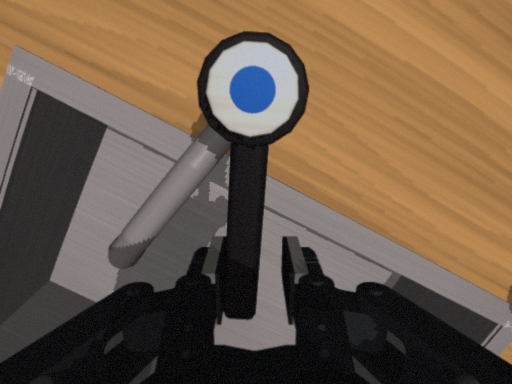

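The lever is against the left finger and about 4.7 N has built up, so the valve is taking up. I push one degree further to confirm the slope.

```bash
python3 -m handwheel '[[0,0.0007,0,-0.5,0.3],[0,0.0014,0,-1,0.3],[0,0.0014,0,-1,0.3],[0,0.0014,0,-1,0.3]]'
python3 - <<'E'
from h import *
st=arm.read_state();im=grab_frame("wrist");save(im,"pics/w5.png")
for i in range(6):
    st=arm.read_state();R=cv2.Rodrigues(st["tool_rot"])[0];print(st["position"],R.T@st["wrist_force"],np.degrees(np.arctan2(R[1,0],R[0,0])));grab_frame("wrist")
E
```

```text
t: 7.02
position: [0.4781, 0.0405, 0.1063]
tool_rot: [-3.04, -0.788, 0.0]
wrist_force: [-1.8, 5.9, 0.0]
opening: 0.0255
[0.47809368 0.04052228 0.10625361] [ 1.54854011 -6.08934285 -0.80216262] 29.045687875333353
[0.47804008 0.04049849 0.10623257] [ 1.75933473 -6.99776798  0.11426645] 29.044025462005497
[0.47806101 0.0405113  0.10623762] [ 2.26070087 -5.17732024 -0.31405893] 29.042125938957483
[0.47806888 0.04052501 0.10624502] [ 0.78550907 -5.72612701 -0.36962388] 29.04598896870438
[0.47806117 0.04052036 0.10625488] [ 2.07654731 -6.65932207  0.63219645] 29.045137845106847
[0.47806363 0.04051446 0.10626226] [ 2.20800614 -6.2325582   0.08332119] 29.04484179914768
```

Step 1 is done: 6.2 N tangential with the TCP at 29.1° round the axis. Now clockwise, first through the sure free play.

```bash
python3 -m handwheel '[[0.0004,-0.0077,0,6,0.3],[0.0016,-0.0154,0,12,0.3],[0.0036,-0.0229,0,18,0.3],[0.0064,-0.0301,0,24,0.3],[0.0099,-0.037,0,30,0.3]]'
python3 -m handwheel '[[0,-0.0013,0,1,0.3],[0,-0.0026,0,2,0.3],[0.0001,-0.0039,0,3,0.3],[0.0001,-0.0039,0,3,0.3]]'
```

```text
t: 8.0
position: [0.469, 0.0756, 0.1063]
tool_rot: [3.14, -0.034, -0.0]
wrist_force: [-0.2, -0.3, 0.6]
opening: 0.0256
t: 8.5
position: [0.4692, 0.0806, 0.1063]
tool_rot: [3.14, -0.11, -0.0]
wrist_force: [-1.5, -0.7, -0.6]
opening: 0.0256
```

```bash
python3 -m handwheel '[[0,-0.0013,0,1,0.3],[0,-0.0026,0,2,0.3],[0.0001,-0.0039,0,3,0.3],[0.0001,-0.0039,0,3,0.3]]'
```

```text
t: 9.0
position: [0.4696, 0.0849, 0.1063]
tool_rot: [-3.136, 0.192, -0.0]
wrist_force: [-0.0, -0.4, 0.3]
opening: 0.0253
```

```bash
python3 -m handwheel '[[0,-0.0013,0,1,0.3],[0,-0.0026,0,2,0.3],[0.0001,-0.0039,0,3,0.3],[0.0001,-0.0039,0,3,0.3]]'
```

```text
t: 9.5
position: [0.4702, 0.0887, 0.1063]
tool_rot: [-3.13, 0.274, -0.0]
wrist_force: [0.3, 0.5, -1.2]
opening: 0.0255
```

```bash
python3 -m handwheel '[[0,-0.0013,0,1,0.3],[0,-0.0026,0,2,0.3],[0.0001,-0.0039,0,3,0.3],[0.0001,-0.0039,0,3,0.3]]'
```

```text
t: 10.0
position: [0.471, 0.0925, 0.1063]
tool_rot: [-3.121, 0.356, -0.0]
wrist_force: [-0.1, -1.0, -0.6]
opening: 0.0253
```

```bash
python3 - <<'E'
from h import *
import numpy as np
np.set_printoptions(precision=2,suppress=True)
im=grab_frame("wrist");save(im,"pics/w6.png")
for i in range(4):
    st=arm.read_state();R=cv2.Rodrigues(st["tool_rot"])[0];p=st["position"];print(R.T@st["wrist_force"],np.degrees(np.arctan2(R[1,0],R[0,0])),np.degrees(np.arctan2(.0765-p[1],.5427-p[0])),np.hypot(.0765-p[1],.5427-p[0]));grab_frame("wrist")
E
```

```text
[-0.32  0.18  0.37] -12.988956327401262 -12.573063981598839 0.07347075308496694
[-0.39  0.89 -0.69] -12.98828331228458 -12.530251550575064 0.07346140697798313
[ 0.67  0.03 -0.07] -12.990544132821569 -12.546504526390983 0.07341734068051009
[-0.33 -0.08 -0.09] -12.993626600132071 -12.50990534633237 0.07342539346090082
```

View pics/w6.png

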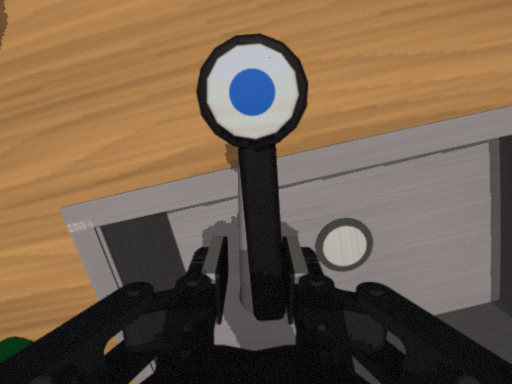

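The lever rests on the right finger and is pushed freely (force about 0.4 N). Continuing clockwise.

```bash
python3 -m handwheel '[[0,-0.0013,0,1,0.3],[0,-0.0026,0,2,0.3],[0.0001,-0.0039,0,3,0.3],[0.0001,-0.0039,0,3,0.3]]'
```

```text
t: 10.75
position: [0.4719, 0.0963, 0.1063]
tool_rot: [-3.111, 0.437, -0.0]
wrist_force: [-1.0, -0.1, -0.8]
opening: 0.0254
```

```bash
python3 -m handwheel '[[0,-0.0013,0,1,0.3],[0,-0.0026,0,2,0.3],[0.0001,-0.0039,0,3,0.3],[0.0001,-0.0039,0,3,0.3]]'
```

```text
t: 11.25
position: [0.4731, 0.1, 0.1063]
tool_rot: [3.098, -0.519, -0.0]
wrist_force: [-0.2, -0.2, 0.4]
opening: 0.0254
```

```bash
python3 - <<'E'
from h import *
st=arm.read_state();R=cv2.Rodrigues(st["tool_rot"])[0];print(R.T@st["wrist_force"])
E
```

```text
[-0.09840776  0.26875507 -0.36620908]
```

```bash
python3 -m handwheel '[[0,-0.0013,0,1,0.3],[0,-0.0026,0,2,0.3],[0.0001,-0.0039,0,3,0.3],[0.0001,-0.0039,0,3,0.3]]'
```

```text
t: 11.75
position: [0.4744, 0.1037, 0.1063]
tool_rot: [-3.084, 0.599, 0.0]
wrist_force: [-1.4, -0.4, -1.3]
opening: 0.0256
```

```bash
python3 - <<'E'
from h import *
st=arm.read_state();R=cv2.Rodrigues(st["tool_rot"])[0];print(R.T@st["wrist_force"])
E
```

```text
[-1.09207474  0.9151716   1.3190022 ]
```

```bash
python3 -m handwheel '[[0,-0.0013,0,1,0.3],[0,-0.0026,0,2,0.3],[0.0001,-0.0039,0,3,0.3],[0.0001,-0.0039,0,3,0.3]]'
```

```text
t: 12.25
position: [0.4757, 0.1066, 0.1062]
tool_rot: [3.066, -0.681, -0.001]
wrist_force: [-1.6, -2.7, 0.4]
opening: 0.0255
```

```bash
python3 - <<'E'
from h import *
st=arm.read_state();R=cv2.Rodrigues(st["tool_rot"])[0];print(R.T@st["wrist_force"])
E
```

```text
[-0.33538375  3.13557324 -0.40507752]
```

```bash
python3 -m handwheel '[[0,-0.0008,0,0.5,0.3],[0,-0.0016,0,1,0.3],[0,-0.0022,0,1.5,0.3],[0,-0.0022,0,1.5,0.3]]'
python3 - <<'E'
from h import *
import numpy as np
np.set_printoptions(precision=2,suppress=True)
F=[]
for i in range(8):
    st=arm.read_state();R=cv2.Rodrigues(st["tool_rot"])[0];p=st["position"];F.append(R.T@st["wrist_force"]);grab_frame("wrist")
print(np.mean(F,0),np.degrees(np.arctan2(R[1,0],R[0,0])),np.degrees(np.arctan2(.0765-p[1],.5427-p[0])),np.hypot(.0765-p[1],.5427-p[0]),p[:2]*1000)
im=grab_frame("wrist");save(im,"pics/w7.png")
E
```

```text
t: 12.75
position: [0.4765, 0.1083, 0.1061]
tool_rot: [3.057, -0.721, -0.001]
wrist_force: [-2.6, -5.5, 0.5]
opening: 0.0258
[ 0.84  5.79 -0.25] -26.543445607863873 -25.662679854931458 0.0734162545282022 [476.53 108.29]
```

View pics/w7.png

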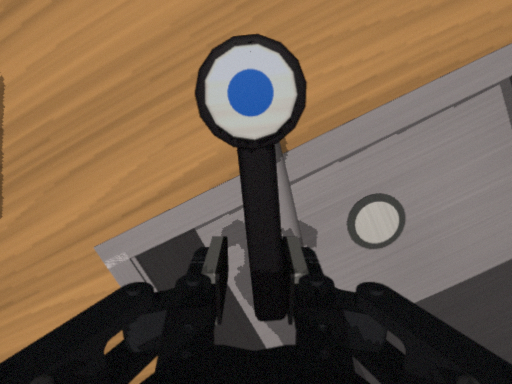

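Step 2 is done: 5.8 N, TCP at -25.7°. After correcting for load, the mid is about +1.6° (TCP about (0.4687, 0.0744)). I go there, then close gently to centre the lever between the pads.

```bash
python3 -m handwheel '[[0.0004,0.0072,0,-5.6,0.3],[0.0014,0.0144,0,-11.2,0.3],[0.0032,0.0214,0,-16.8,0.3],[0.0056,0.0282,0,-22.4,0.3],[0.0082,0.0338,0,-28,0.3]]'; python3 -m handwheel '[[0,0,0,0,0.25],[0,0,0,0,0.2],[0,0,0,0,0.15],[0,0,0,0,0.13],[0,0,0,0,0.1]]' 20
python3 - <<'E'
from h import *
import numpy as np
np.set_printoptions(precision=4,suppress=True)
st=arm.read_state();R=cv2.Rodrigues(st["tool_rot"])[0];p=st["position"]
print(p,st["wrist_force"],st["opening"],np.degrees(np.arctan2(R[1,0],R[0,0])),np.degrees(np.arctan2(.0765-p[1],.5427-p[0])))
im=grab_frame("wrist");save(im,"pics/w8.png")
E
```

```text
t: 13.82
position: [0.47, 0.0764, 0.1067]
tool_rot: [-3.14, -0.047, -0.003]
wrist_force: [-0.1, 1.0, -0.1]
opening: 0.0257
t: 14.45
position: [0.4696, 0.0755, 0.1065]
tool_rot: [-3.141, -0.041, -0.001]
wrist_force: [1.7, 0.2, 0.3]
opening: 0.0139
[0.4696 0.0755 0.1065] [1.7222 0.2177 0.281 ] 0.01391141572612309 1.4991896487542409 0.7988663862508425
```

View pics/w8.png

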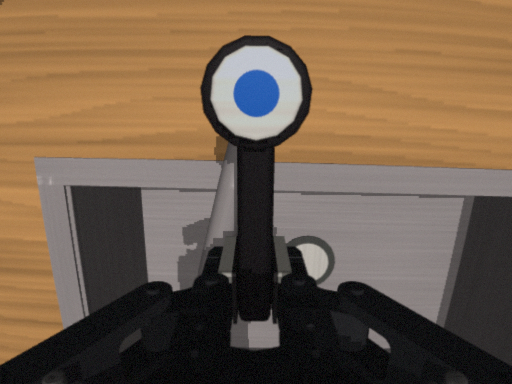

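The lever is centred at column 255, and its tilts in the two end pictures were symmetric. I nudge 0.8 mm to the computed middle, let go and lift off.

```bash
python3 -m handwheel '[[0,0.0005,0,0,0.1],[0,0.001,0,0,0.1],[0,0.001,0,0,0.1],[0,0.001,0,0,0.3],[0,0.001,0,0,0.35]]'; python3 -m handwheel '[[0,0,0,0,0.35],[0,0,-0.02,0,0.35],[0,0,-0.05,0,0.35],[0,0,-0.09,0,0.35],[0,0,-0.1,0,0.35]]'
python3 - <<'E'
from h import *
import numpy as np
np.set_printoptions(precision=4,suppress=True)
st=arm.read_state();R=cv2.Rodrigues(st["tool_rot"])[0];p=st["position"]
im=grab_frame("wrist");save(im,"pics/w9.png")
print(p,R[:,2],np.degrees(np.arctan2(R[1,0],R[0,0])))
im=im[:,:,::-1].copy();hsv=cv2.cvtColor(im,cv2.COLOR_BGR2HSV)
m=cv2.inRange(hsv,(100,120,60),(130,255,255));m[:, :200]=0;m[170:]=0;m[:,300:]=0
M=cv2.moments(m,True);dot=(M["m10"]/M["m00"],M["m01"]/M["m00"]);print("dot",dot,M["m00"])
print(atz("wrist",dot,.145,st))
X,r=tri([ray("scene",(279.25,183.5)),ray("side",(258.3,195.4)),ray("wrist",dot,st)]);print("cap tri",X,r)
g=cv2.cvtColor(im,cv2.COLOR_BGR2GRAY);mids=[]
for q in range(145,200,6):
    x=[k for k in range(235,280) if g[q,k]<45]
    if x: mids.append(((min(x)+max(x))/2,q))
P=np.array([atz("wrist",q,.131,st) for q in mids]);print(mids)
d=cv2.fitLine(P[:,:2].astype(np.float32),2,0,.01,.01).ravel();print("lever ang",np.degrees(np.arctan(d[1]/d[0])))
E
```

```text
t: 15.12
position: [0.4684, 0.0735, 0.106]
tool_rot: [3.141, 0.04, -0.003]
wrist_force: [-0.1, -0.5, -0.7]
opening: 0.0298
t: 15.75
position: [0.4704, 0.0743, 0.2085]
tool_rot: [-3.14, -0.04, -0.006]
wrist_force: [-0.0, 0.0, -0.5]
opening: 0.0298
[0.4704 0.0743 0.2085] [ 0.0036  0.0013 -1.    ] 1.475249897358519
dot (253.37939698492463, 97.70603015075378) 398.0
[0.5427 0.0763 0.145 ]
cap tri [0.5426 0.077  0.144 ] [np.float64(0.0016535573005534267), np.float64(0.001110981101138947), np.float64(0.0007135066581807211)]
[(253.5, 145), (253.0, 151), (253.5, 157), (253.5, 163), (253.5, 169), (253.5, 175), (253.0, 181), (253.0, 187), (253.0, 193), (253.0, 199)]
lever ang 0.9812153
```

View pics/w9.png

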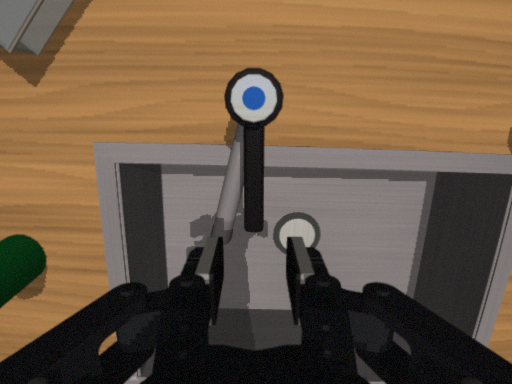

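The lever stands at about 1° (mid estimate 1.6°). The cap is at (0.5427, 0.0765), with its top at z 0.144. Now over the cap with the fingers shut.

```bash
python3 -m handwheel '[[0.03,0,0,0,0],[0.06,0,0,0,0],[0.0723,0,0,0,0],[0.0723,0,0.01,0,0],[0.0723,0,0.03,0,0]]' 20; python3 -m handwheel '[[0,0,0.01,0,0],[0,0,0.01,0,0],[0,0,0.01,0,0],[0,0,0.01,0,0]]'
python3 - <<'E'
from h import *
st=arm.read_state();print(st["position"],st["wrist_force"],st["opening"])
a=grab_frame("scene");b=grab_frame("side")
save(np.hstack([cv2.resize(a[130:235,220:320],(380,400),interpolation=2),cv2.resize(b[145:250,215:315],(380,400),interpolation=2)]),"pics/c2.png")
E
```

```text
t: 16.42
position: [0.5405, 0.076, 0.1754]
tool_rot: [-3.141, -0.041, 0.001]
wrist_force: [-1.6, 0.9, -0.3]
opening: -0.0
t: 16.92
position: [0.5418, 0.0762, 0.167]
tool_rot: [-3.141, -0.041, -0.002]
wrist_force: [0.7, 0.2, 0.2]
opening: -0.0001
[0.54184678 0.07615039 0.16695276] [0.68825921 0.15098425 0.20324553] -9.635773197846163e-05
```

View pics/c2.png

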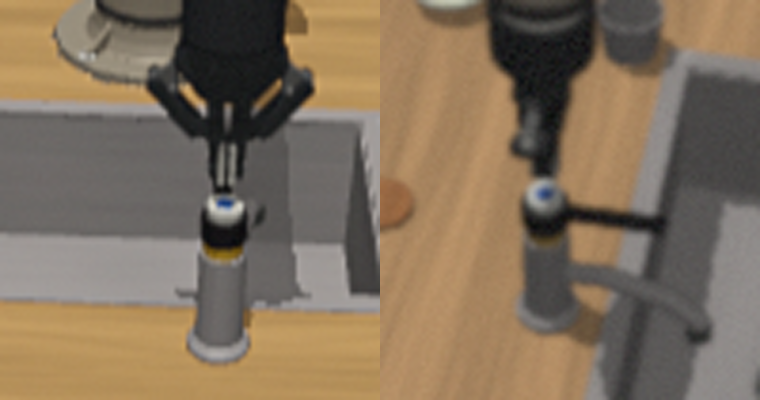

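Both views show the shut fingertips in line above the blue dot. I go down to just above it and then press in small steps, watching the force.

```bash
python3 -m handwheel '[[0,0,0.008,0,0],[0,0,0.014,0,0],[0,0,0.018,0,0],[0,0,0.018,0,0]]'; python3 -m handwheel '[[0,0,0.001,0,0],[0,0,0.002,0,0],[0,0,0.003,0,0],[0,0,0.003,0,0]]'
```

```text
t: 17.52
position: [0.5412, 0.076, 0.1478]
tool_rot: [3.141, 0.041, -0.001]
wrist_force: [0.1, 0.1, -0.4]
opening: 0.0001
t: 18.02
position: [0.5414, 0.0761, 0.1453]
tool_rot: [-3.141, -0.041, 0.0]
wrist_force: [-0.5, -0.2, -0.4]
opening: 0.0001
```

```bash
python3 -m handwheel '[[0,0,0.001,0,0],[0,0,0.002,0,0],[0,0,0.002,0,0]]'
```

```text
t: 18.4
position: [0.5416, 0.0761, 0.1435]
tool_rot: [-3.141, -0.041, -0.0]
wrist_force: [-1.1, -0.2, 3.0]
opening: -0.0
```

```bash
python3 -m handwheel '[[0,0,0.001,0,0],[0,0,0.002,0,0],[0,0,0.002,0,0]]'
```

```text
t: 18.77
position: [0.5416, 0.0761, 0.1412]
tool_rot: [-3.141, -0.041, -0.0]
wrist_force: [-0.9, -0.2, 2.9]
opening: -0.0002
```

```bash
python3 -m handwheel '[[0,0,0.001,0,0],[0,0,0.0015,0,0],[0,0,0.0015,0,0]]'
```

```text
t: 19.15
position: [0.5415, 0.0761, 0.1398]
tool_rot: [-3.141, -0.041, -0.0]
wrist_force: [0.3, 0.4, 3.0]
opening: 0.0
```

```bash
python3 -m handwheel '[[0,0,0.001,0,0],[0,0,0.0015,0,0],[0,0,0.0015,0,0]]'
```

```text
t: 19.52
position: [0.5416, 0.0761, 0.1383]
tool_rot: [-3.141, -0.041, -0.0]
wrist_force: [0.1, 0.4, 2.9]
opening: -0.0002
```

The force is still only friction, about 5 to 6 mm down, so the key is in the slot. I press on gently to the bottom.

```bash
python3 -m handwheel '[[0,0,0.0005,0,0],[0,0,0.001,0,0],[0,0,0.001,0,0]]'
```

```text
t: 19.9
position: [0.5417, 0.0761, 0.1379]
tool_rot: [-3.141, -0.041, -0.001]
wrist_force: [-2.3, -0.6, 8.9]
opening: -0.0001
```

```bash
python3 -m handwheel '[[0,0,0.0005,0,0],[0,0,0.001,0,0],[0,0,0.001,0,0]]'
```

```text
t: 20.27
position: [0.5418, 0.0761, 0.1377]
tool_rot: [-3.141, -0.041, -0.001]
wrist_force: [-4.1, -0.8, 16.2]
opening: 0.0002
```

A firm stop at z about 0.138, so about 7 mm of travel at 16 N. I lift off and verify.

```bash
python3 -m handwheel '[[0,0,-0.001,0,0],[0,0,-0.01,0,0],[0,0,-0.04,0,0],[0,0,-0.07,0,0],[-0.04,0,-0.08,0,0]]'; python3 -m handwheel '[[-0.03,0,0,0,0],[-0.03,0,0,0,0],[-0.03,0,0,0,0]]'
python3 - <<'E'
from h import *
np.set_printoptions(precision=4,suppress=True)
st=arm.read_state();im=grab_frame("wrist");save(im,"pics/w10.png");print(st["position"],st["wrist_force"])
R=ext("wrist",st)
im=im[:,:,::-1].copy();hsv=cv2.cvtColor(im,cv2.COLOR_BGR2HSV)
a=grab_frame("scene");b=grab_frame("side");save(a,"pics/s10.png");save(b,"pics/d10.png")
save(np.hstack([cv2.resize(a[150:240,220:320],(400,360),interpolation=2),cv2.resize(b[175:250,235:315],(384,360),interpolation=2)]),"pics/c10.png")
E
```

```text
t: 20.9
position: [0.5038, 0.0753, 0.2183]
tool_rot: [-3.141, -0.04, -0.007]
wrist_force: [-0.6, 0.7, 0.6]
opening: 0.0001
t: 21.28
position: [0.4721, 0.0743, 0.2165]
tool_rot: [-3.141, -0.041, -0.001]
wrist_force: [0.2, -0.5, -0.3]
opening: 0.0001
[0.4721 0.0743 0.2165] [ 0.1625 -0.493  -0.342 ]
```

View pics/c10.png

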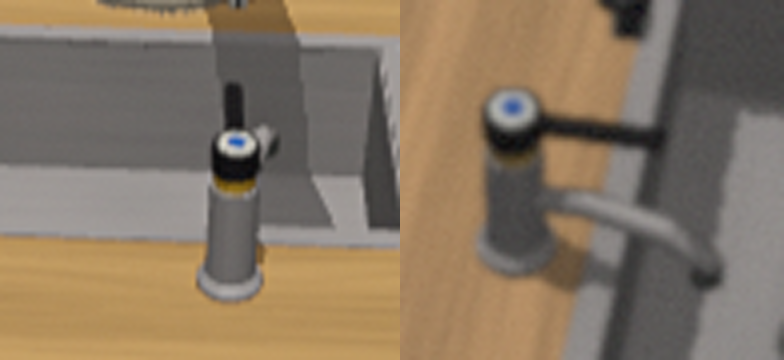

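View pics/w10.png

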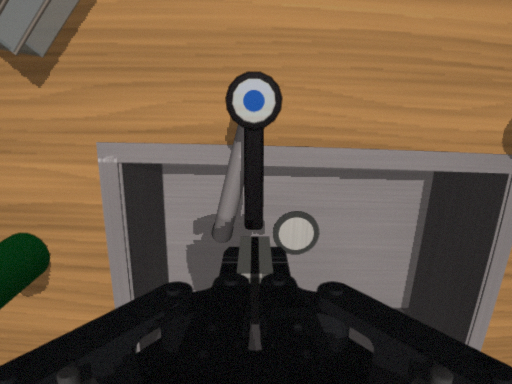

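View pics/s10.png

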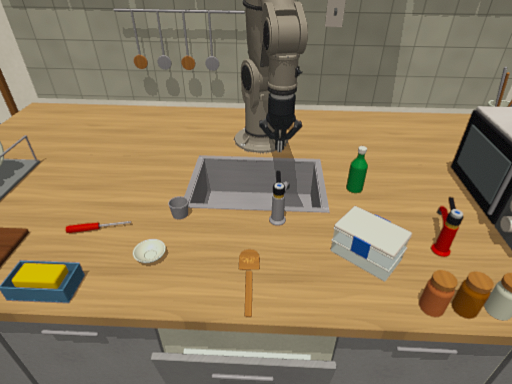

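The cap now sits nearly flush: its dot dropped about 2 px in the scene view, from crop row 134 to 142. The lever is at mid, the arm is clear, and the bystanders are at the same pixels as before.

```bash
python3 -c "
from plant import arm
arm.sign_off(); print(arm.read_state()['t'])"
```

```text
the job is handed in; nothing more can be done
the job is handed in; nothing more can be done
```

The lever is set midway in its slack and the blue-dotted cap is pressed home. I handed the job in at about 21.5 s. The hand-in gave no verdict, so what follows rests on my own checks.

- **Lever:** I rocked the steel tap's lever with loosely straddling fingers. It took up anticlockwise at about 6.2 N, tool at +29.1° round the axis, and clockwise at about 5.8 N, at -25.7°. Both are well under the 16 N that strains the valve.
- **Setting:** The midpoint came to about 1.6°. I centred the lever there by closing the jaws on it, then let go. Afterwards the wrist picture read the lever at about 1.0°, within the 5° allowance.
- **Cap:** It slid down at about 3 N, where the text gives about 4 N. It stopped firmly after about 7 mm, with a peak reading of about 16 N against the 40 N limit.
- **Last checks:** The final pictures show the cap nearly flush with the hub and the bystanders and red look-alike where they started. The arm is clear of everything, with the wrist force near zero. The cap's final depth comes from the tool's travel and agrees roughly with the scene picture. I did not triangulate the cap again.

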